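# Tag the bench isolator, then key it over and hold

## Robot

A 6-joint arm with a two-finger parallel gripper is mounted at the origin on a cart in front of the work surface, level with it; the furniture and walls round the work are solid. World frame = base frame: x ahead of the robot, y to its left, z up, the work surface at z = 0. Lengths are in mm, angles in rad, forces in N, time in s.
With the tool pointing down it reaches from about 350 to 775 mm from the base axis. Payload 5.5 kg.
Tool frame: the origin (TCP) lies at the very end of the fingers, on their centre line; the grasp point (between the pads) lies 19 mm behind it; z points along the fingers, y is the line along which they close (so a half turn about z gives the same grasp; the last joint's range is limited). The gripper opens to 85 mm and grips with 20 to 120 N. Pads are 22 mm wide; open, the fingers measure 114 mm over their backs; the gripper's body (76 mm by 85 mm) begins 54 mm behind the grasp point. The pads swing forward as they close: fully open they stand 13 mm farther back than shut.
Start: joints at [1.069, 0.313, 0.046, 1.304, 0, 1.431], TCP at [203.553, 537.809, 231.323] pointing down, gripper open.
Joint ranges: [-2.76, 2.76], [-0.86, 1.69], [-1.03, 1.26], [-2.2, 2.34], [-1.47, 1.5], [-3.14, 3.14]. Speed limits (rad/s): [2.57, 2.57, 3.14, 3.14, 3.14, 3.14].

## Interface

Orientations are given as a unit quaternion [x, y, z, w].
In Python, from workcell import arm, eyes, models gives the robot as it stands.
- The arm moves only by the shell command python3 -m creep 'ROWS' [FORCE]. ROWS is JSON, a list of rows, each an object with "delta_pos": the shift along the world's x, y, z in m, a list of three; "yaw": the turn about the world's z in rad; "claw": the opening, from 0 (shut) to 1 (fully open). In form: [{"delta_pos": [tx, ty, tz], "yaw": yaw, "claw": claw}, ...]. A call has 1 to 20 rows; each row is the pose to reach, as a shift and turn from the pose commanded when the call began; what a row does not reach only later rows make up. A row lasts 1/8 s, in which the tool goes at most 62.5 mm and 10.7 degrees, less where a joint would pass 70% of its speed; a pose out of reach is approached as far as the arm can. A call with a gripper value outside its range is refused whole. The fingers move at their own pace and stop on an object; FORCE is the grip in N (left out, the last holds). Time passes only in rows, so rows that repeat a pose let the fingers close. It gives the time, the measured TCP pose, the force, the opening and the grip force at its end, in the units of the state.
- arm.get_obs(): the state, without advancing time (a new reading comes with each control period).
- eyes.capture(name): name is "side" or "top"; returns a dict with "img" (384x512x3 uint8, red, green, blue), "fx", "fy", "cx", "cy" (pixels), "cam_to_world" (4x4, takes a point from camera to world coordinates). Camera axes: x right, y up, looking along -z (the intrinsics and any distortion apply to the point x, -y, -z); pixel columns grow to the right and rows downward; lengths in mm; the calibration is good to about 2 mm. A picture is of the moment at which its call begins. There is no depth.
- arm.job_done(): hands the job in; it is judged then, once.
Trained networks look in a picture, given as the dict that the camera call returned (one of the last four; its "shot" number tells which), for a name from the list of things; names that differ only in an ending like _2 or _b are one class to them, and where a whole thing is asked for, a point or a joint stands for the part that bears it (a point fixed in the world has none). Each returns a list of dicts, best first, with "conf" (0 to 1); they miss things now and then, are a little off and sometimes report something else, mostly with a low value. They report only what shows in the picture. A call takes as long as a camera call.
- models.boxes_of(picture, target): "centre" ([x, y, z] in mm, in world coordinates, good to about 4 mm: the middle of the surface that is visible of it).
- models.masks_of(picture, target): "pixels" (384x512 bool, what is visible of it).
The state is a dict: "time_s": time; "joint_pos": joint angles; "qd": joint speeds; "effort": joint torques, N m; "tcp_pos": TCP position; "ee_rot": TCP orientation; "force": force on the tool from outside, world axes, zero at the start; "ft_torque": the same for the moment, N m; "width": finger opening in mm; "gripper_force": force on a finger pad.
Only numpy, scipy, OpenCV 4.12 (cv2) and the standard library are available. Lean on these libraries where they do the work, as an engineer would, in place of code of your own. Each camera call takes 0.05 s, during which the arm holds its last target. There are 200 camera calls.

## Task

The bench machine is to be kept isolated while a colleague checks it: first hang the red warning tag flat over the steel post on the yellow isolator box and let go of it. Then take the blue key from its wooden stand, push it all the way into the lock past the stiff pins, turn it a quarter turn clockwise (seen from above) to its stop, and keep hold of it there: the switch springs back when let go, so the program finishes with the gripper still holding the key turned. Leave the tape measure, sanding block and screwdriver where they are.

Things in the scene. Friction and masses are not known exactly. Their poses are not given: they have to be found in the camera images.
- isolator: Yellow steel isolator box bolted to the desk, 110 (x) x 200 (y) x 60 (z) mm; origin at the centre of its underside, x/y along its sides. The tag post stands on its top at y = +50 mm, the key lock is in its top at y = -50 mm. A black mark in front of the lock shows the keyway's line at home, a red mark on its post side the line when turned.
- post_foot (a point): Foot of the upright steel post, on its axis at the level of the box top (60 mm above the desk). Post 10 mm in diameter, round top 31 mm above this point. Axes as the box.
- lock_mouth (a point): Centre of the keyway mouth on the lock's vertical axis, at the brass plug's top face (63 mm above the desk). Axes as the box, not turning. With the plug at home the keyway's long side lies along the box's x. Keyway 18.4 x 6.6 mm, mouth chamfered 2 mm, 36 mm deep. A steel collar (50 mm outside, 26 mm inside) stands 1 mm above the plug.
- pin_level (a point): Point in the keyway on the lock's axis, 12 mm below the mouth, level with the first of two sprung, sticky pins that stick 3.7 mm into the keyway from its narrow ends (the second 23 mm below the mouth). Pushing the key past them takes several newtons, allow up to 20 N; rocking the key a little about its axis helps.
- lock_plug (a joint): Rotation of the key plug (rad): 0 at home, grows clockwise seen from above, stop at 1.57. A spring turns it back: about 0.05 N m at home, 0.11 N m at the stop. The key has about 0.16 rad of play in the keyway each way, so it must be turned that much beyond 1.57 to bring the plug to its stop.
- key: Steel key with a blue plastic bow, 79 mm tall, 60 g, standing upright, blade down, in the wooden stand. Origin at the blade's tip, z up along the key. Blade 16 (x) x 4 (y) mm with a rounded nose, 32 mm long; then a round shoulder 20 mm in diameter, 5 mm thick; then the bow 28 (x) x 9 (y) x 42 (z) mm, from 37 to 79 mm. It may go in either way round (half a turn is the same).
- key_shoulder (a point): On the key's axis, underside of the shoulder, 32 mm above the blade's tip. Fully in, it rests on the plug's top face, at the lock_mouth point.
- key_bow (a point): On the key's axis, in the bow, 60 mm above the blade's tip: where to grip it, across its 9 mm thickness (the key's y).
- key_stand: Wooden key stand fixed to the desk, 70 x 70 x 45 mm, origin at the centre of its underside; the key stands in the slot (19 mm along x, 7 mm along y, 38 mm deep) at the middle of its top, the shoulder resting on the top.
- tag: Red plastic warning tag with white stripes, a flat plate 90 (x) x 50 (y) x 6 (z) mm, 50 g, lying flat on the desk; origin at the centre of its underside. Its 18 mm through hole is at x = -27 mm. A black upright grip rib, 28 (x) x 10 (y) x 24 (z) mm, stands on the plate at x = +12 mm, its top 30 mm above the underside.
- tag_hole (a point): Centre of the tag's hole, at the tag's underside.
- tag_grip (a point): In the rib, 21 mm above the tag's underside, 39 mm from the hole along the tag's x: where to grip it, across the rib's 10 mm thickness (the tag's y). Fingertips must stay above the plate's top (6 mm).
- tape_measure: Yellow tape measure, 37 x 76 x 65 mm, a bystander; origin at the centre of its underside.
- sanding_block: Brown sanding block, 62 x 110 x 34 mm, a bystander; origin at the centre of its underside.
- screwdriver: Screwdriver with a red handle, 29 x 200 x 29 mm, a bystander lying behind the box; origin at the centre of its underside.

How it is judged (in metres and radians):
On the way, in this order (a step that is already met when the one before it is completed fails the run):
1. the tag lies flat on the box with its hole over the post, let go (horizontal distance between tag_hole and post_foot below 0.007 m and z of tag_hole in the frame of post_foot below 0.006 m and angle between tag's own z axis and vertical below 0.12 rad and contact force between the fingers and tag below 0.1 N), for 0.3 s.
2. the key is fully in the lock, which is not turned yet (horizontal distance between key_shoulder and lock_mouth below 0.005 m and z of key_shoulder in the frame of lock_mouth below 0.004 m and value of joint lock_plug below 0.3 rad), for 0.1 s.
3. the key, still fully in, has turned the lock a quarter turn (horizontal distance between key_shoulder and lock_mouth below 0.005 m and z of key_shoulder in the frame of lock_mouth below 0.004 m and value of joint lock_plug above 1.4 rad), for 0.3 s.
At the end, for the whole second after the job is handed in: Gripper on the key (over 2 N); key shoulder within 4 mm of the plug face and 5 mm of its axis; plug past 1.4 rad. Tag untouched, flat on the box (0.12 rad; underside within 6 mm of the box top), hole within 7 mm of the post axis. Bystanders moved less than 30 mm (all of step 1 and all of step 3 and contact force between the fingers and key above 2 N); the arm keeps its last pose, push and grip.
It fails at once if the tape measure is moved by more than 30 mm (distance of tape_measure from where it was at the start of the episode above 0.03 m).
It fails at once if the sanding block is moved by more than 30 mm (distance of sanding_block from where it was at the start of the episode above 0.03 m).
It fails at once if the screwdriver is moved by more than 30 mm (distance of screwdriver from where it was at the start of the episode above 0.03 m).
It also fails if it takes over 69 s, if anything falls off the work surface, if the arm or the gripper's body presses on something with over 40 N, if the wrist force passes 120 N, or if a joint passes its speed limit or range.

## Working session

There is one attempt and no reset: what is moved stays moved. The work goes in short steps, Python scripts to look and compute and a shell command to move; the robot and the scene stay as the last step left them, time stands still between calls to the robot, and variables do not carry over. Pictures are saved under pics/ and viewed, at most 10 in all, crops included, and the job is handed in when it is done.

```bash
mkdir -p pics; ls
cat > h.py <<'E'
import numpy as np, cv2
from workcell import arm, eyes, models
def ray(p,u,v):
    M=np.array(p["cam_to_world"]); d=np.array([(u-p["cx"])/p["fx"],-(v-p["cy"])/p["fy"],-1.])
    return M[:3,3], M[:3,:3]@d
def at_z(p,uv,z):
    out=[]
    for u,v in np.atleast_2d(uv):
        o,d=ray(p,u,v); out.append((o+d*(z-o[2])/d[2]))
    return np.array(out)
def proj(p,X):
    M=np.array(p["cam_to_world"]); c=(np.atleast_2d(X)-M[:3,3])@M[:3,:3]
    return np.c_[p["cx"]+p["fx"]*c[:,0]/-c[:,2], p["cy"]-p["fy"]*c[:,1]/-c[:,2]]
E
python3 - <<'E'
from h import *
np.set_printoptions(precision=1,suppress=True)
P={n:eyes.capture(n) for n in("top","side")}
for n,p in P.items():
    print(n,{k:v for k,v in p.items() if k not in("img","cam_to_world")},np.array(p["cam_to_world"])[:3].tolist())
    cv2.imwrite(f"pics/{n}0.png",p["img"][:,:,::-1])
    for t in ["isolator","key","key_stand","tag","tape_measure","sanding_block","screwdriver","lock_plug"]:
        b=models.boxes_of(p,t); m=models.masks_of(p,t)
        print(t,[(np.round(x["centre"],1).tolist(),round(x["conf"],2)) for x in b[:2]])
        if m:
            r=cv2.minAreaRect(np.argwhere(m[0]["pixels"])[:,::-1].astype(np.float32))
            print("   mask",round(m[0]["conf"],2),m[0]["pixels"].sum(),np.round(r[0],1),np.round(r[1],1),round(r[2],1))
E
```

```text
pics
top {'fx': 464.2387520476551, 'fy': 464.2387520476551, 'cx': 253.99728352126965, 'cy': 190.66584815969605, 'shot': 1} [[0.01883118534358493, 0.9989284034148893, -0.04227802395495493, 480.11261621421806], [-0.9997918004527918, 0.01914608361114394, 0.007055723189021113, 34.26912788621239], [0.00785762088170181, 0.04213635405840515, 0.9990809704226902, 1520.9988010642055]]
isolator [([557.3, 6.7, 60.6], 0.77)]
   mask 0.58 2248 [260.6 186.2] [63.6 36.2] 15.6
key [([532.0, -246.7, 91.9], 0.59)]
   mask 0.44 641 [244.6 226.5] [34.2 19.2] 9.5
key_stand [([530.2, -244.2, 47.0], 0.57)]
   mask 0.9 511 [338.2 196.1] [24.6 23.5] 23.2
tag [([491.5, 365.9, 6.9], 0.78), ([531.2, -246.2, 91.5], 0.44)]
tape_measure [([437.2, 208.9, 57.2], 0.73)]
sanding_block [([430.0, 52.5, 30.8], 0.91)]
   mask 0.64 674 [244.6 225.9] [34.2 20.1] 8.1
screwdriver [([685.4, -19.4, 30.0], 0.64)]
   mask 0.88 255 [280. 148.] [ 8.4 60.2] 87.3
lock_plug [([560.7, 5.3, 62.8], 0.59), ([552.4, -46.7, 60.5], 0.55)]
   mask 0.57 49 [275.5 189.5] [7. 7.] 90.0
side {'fx': 354.3636647382285, 'fy': 354.3636647382285, 'cx': 
[... 209 characters left out ...]
8.8376124178544], [-0.00444266632439441, 0.8173519457605899, 0.5761215665788845, 584.1784501928834]]
isolator [([558.7, -43.1, 57.0], 0.68)]
   mask 0.74 3796 [254.  227.1] [57.7 78.4] 15.5
key [([530.6, -253.1, 73.5], 0.69)]
   mask 0.55 310 [239.5 301.5] [23. 15.] 90.0
key_stand [([537.4, -273.5, 40.8], 0.95)]
   mask 0.92 1706 [239.8 317.4] [44.2 50.7] 25.6
tag [([483.8, 361.3, 5.4], 0.75)]
   mask 0.49 318 [237. 162.] [14.1 25.5] 45.0
tape_measure [([442.9, 189.2, 36.9], 0.92)]
   mask 0.63 455 [215.4 180.6] [28.1 19.9] 76.0
sanding_block []
screwdriver [([683.7, -36.7, 25.6], 0.71)]
   mask 0.57 492 [313.6 250.4] [66.4 12.3] 71.6
lock_plug []
   mask 0.61 73 [251.  227.5] [ 7. 10.] 90.0
```

View pics/top0.png

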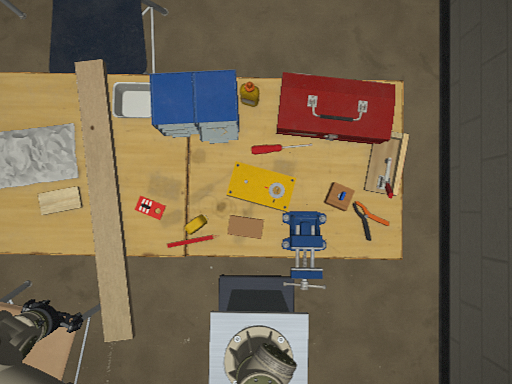

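View pics/side0.png

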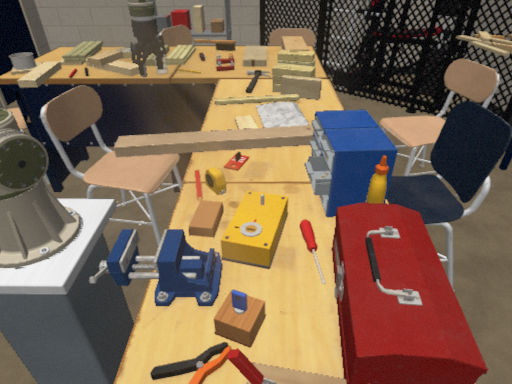

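Run:
```python
from h import *
P={n:eyes.capture(n) for n in("top","side")}
import pickle; pickle.dump(P,open("P.pkl","wb"))
def crop(n,u,v,w,h,s): return cv2.resize(P[n]["img"][v:v+h,u:u+w,::-1],None,fx=s,fy=s,interpolation=cv2.INTER_CUBIC)
# each 400x300
a=crop("top",225,158,80,60,5); b=crop("top",130,184,40,30,10); c=crop("top",319,182,40,30,10); d=crop("side",215,145,40,30,10)
cv2.imwrite("pics/c1.png",np.vstack([np.hstack([a,b]),np.hstack([c,d])]))
a=crop("side",215,190,80,60,5*1); b=crop("side",212,286,60,45,400/60); 
b=cv2.resize(b,(400,300))
cv2.imwrite("pics/c2.png",np.hstack([a,b]))
```

```text
(no output)
```

View pics/c1.png

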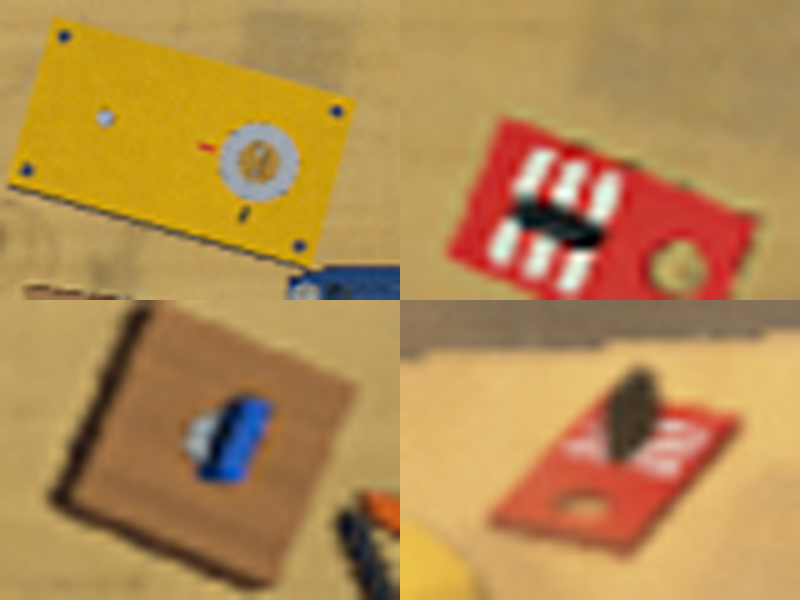

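View pics/c2.png

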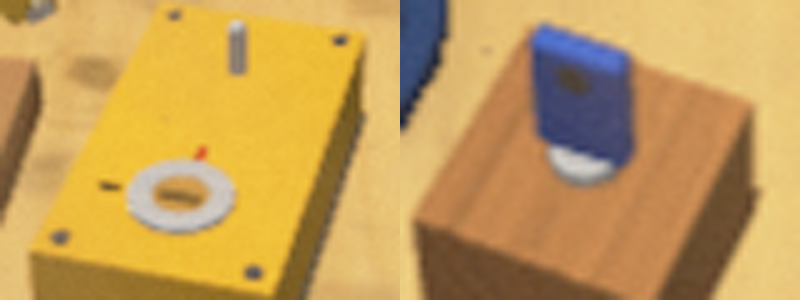

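```bash
cat > fit.py <<'E'
from h import *
import pickle
from scipy.optimize import least_squares
np.set_printoptions(precision=2,suppress=True)
def px(X,Y,s,u,v): return ((X+.5)/s-.5+u,(Y+.5)/s-.5+v)
def fit(name,obs,x0,P):
    L=np.array([o[1] for o in obs],float); U=np.array([o[2] for o in obs]); cams=[o[0] for o in obs]
    def pred(q):
        c,s=np.cos(q[2]),np.sin(q[2]); W=np.c_[q[0]+c*L[:,0]-s*L[:,1],q[1]+s*L[:,0]+c*L[:,1],L[:,2]]
        return np.array([proj(P[cm],w)[0] for cm,w in zip(cams,W)])
    for sel in ("both","top","side"):
        k=np.array([sel in("both",c) for c in cams])
        r=least_squares(lambda q:((pred(q)-U)[k]).ravel(),x0,loss="soft_l1",x_scale=[10,10,.1])
        print(name,sel,r.x[:2],"th %.3f"%r.x[2],"rms px %.2f"%np.sqrt(np.mean(r.fun**2)))
        if sel=="both": print((pred(r.x)-U).round(1).tolist())
E
python3 - <<'E'
from fit import *
P=pickle.load(open("P.pkl","rb"))
t=lambda X,Y:px(X,Y,5,225,158); s=lambda X,Y:px(X,Y,5,215,190)
T,S="top","side"
fit("iso",[(T,(55,100,60),t(55,15)),(T,(55,-100,60),t(357,100)),(T,(-55,100,60),t(8,187)),(T,(0,50,90),t(105,117)),(T,(0,-50,64),t(259,162)),
 (S,(-55,100,60),s(165,3)),(S,(55,100,60),s(367,35)),(S,(55,-100,60),s(275,298)),(S,(-55,-100,60),s(30,253)),(S,(0,-50,64),s(180,195)),(S,(0,50,91),s(238,22))],[560,5,-.27],P)
t=lambda X,Y:px(X,Y,10,319,182); k=400/60; s=lambda X,Y:px(X,Y,k,212,286)
fit("stand",[(T,(35,35,45),t(155,2)),(T,(35,-35,45),t(357,90)),(T,(-35,-35,45),t(272,287)),(T,(-35,35,45),t(72,200)),
 (S,(35,35,45),s(355,105)),(S,(35,-35,45),s(250,300)),(S,(-35,-35,45),s(15,218)),(S,(-35,35,45),s(135,22))],[530,-245,-.4],P)
fit("key",[(T,(14,0,92),t(258,98)),(T,(-14,0,92),t(233,182)),(S,(-14,0,92),s(138,32)),(S,(14,0,92),s(230,58)),(S,(0,0,92),s(184,45))],[530,-245,-.4],P)
t=lambda X,Y:px(X,Y,10,130,184); s=lambda X,Y:px(X,Y,10,215,145)
# x axis ~ +y world
fit("tag",[(T,(45,-25,6),t(103,118)),(T,(-45,-25,6),t(360,218)),(T,(45,25,6),t(47,258)),(T,(-27,0,6),t(280,268)),(T,(12,0,30),t(160,222)),
 (S,(-45,25,6),s(90,220)),(S,(-45,-25,6),s(228,250)),(S,(45,-25,6),s(340,120)),(S,(-27,0,6),s(183,203)),(S,(12,0,30),s(240,75))],[490,365,1.2],P)
print(arm.get_obs())
E
```

```text
iso both [559.14   0.54] th -0.249 rms px 0.52
[[-0.0, -0.4], [0.7, -0.7], [0.1, -1.2], [0.5, -0.4], [0.5, -0.5], [-1.1, -0.2], [-0.4, -0.5], [-0.4, -0.4], [-0.4, -0.3], [0.1, -0.4], [-0.3, -0.1]]
iso top [557.17   1.61] th -0.247 rms px 0.29
iso side [560.13  -0.66] th -0.254 rms px 0.25
stand both [ 532.76 -250.93] th -0.394 rms px 0.53
[[0.4, -0.8], [0.3, -0.8], [0.2, -0.4], [0.0, -0.5], [-0.1, -0.8], [-0.0, 0.7], [-0.6, -0.8], [-0.7, -0.0]]
stand top [ 530.77 -250.23] th -0.391 rms px 0.16
stand side [ 533.41 -251.47] th -0.397 rms px 0.49
key both [ 533.22 -251.9 ] th -0.319 rms px 0.51
[[0.6, -0.9], [0.1, -0.7], [-0.9, -0.3], [0.3, -0.0], [-0.3, -0.2]]
key top [ 530.78 -250.88] th -0.278 rms px 0.10
key side [ 533.78 -252.23] th -0.339 rms px 0.34
tag both [484.29 360.7 ] th 1.215 rms px 0.48
[[0.3, -0.5], [0.3, -0.4], [0.2, -0.2], [0.3, -0.2], [-0.5, -0.1], [-0.3, -0.6], [0.1, -0.8], [-0.2, -0.6], [-0.2, -0.1], [-1.3, 0.7]]
tag top [483.4  361.07] th 1.216 rms px 0.24
tag side [485.87 358.56] th 1.192 rms px 0.47
{'time_s': 1.8, 'joint_pos': array([ 1.07,  0.31,  0.05,  1.3 , -0.  ,  1.43]), 'qd': array([ 0., -0., -0., -0., -0.,  0.]), 'effort': array([ -0.  , -48.05,  29.88,   0.  ,  -0.  ,  -0.  ]), 'tcp_pos': array([203.54, 537.79, 231.31]), 'ee_rot': array([0.18, 0.98, 0.  , 0.  ]), 'force': array([0.67, 0.1 , 0.47]), 'ft_torque': array([ 0.05, -0.  ,  0.01]), 'gripper_force': 0.0, 'width': 85.47924140542702}
```

Run:
```python
from fit import *
P=pickle.load(open("P.pkl","rb"))
def tri(a,b):
    o1,d1=ray(P["top"],*a);o2,d2=ray(P["side"],*b)
    A=np.c_[d1,-d2]; s=np.linalg.lstsq(A,o2-o1,rcond=None)[0]; return (o1+d1*s[0]+o2+d2*s[1])/2, np.linalg.norm(o1+d1*s[0]-o2-d2*s[1])
print("beam far end",tri((103,60),(311,134)), "beam near end", tri((132,338),(118,152)))
print("cab",tri((238,71),(388,148)),tri((152,74),(365,110)), tri((238,124),(333,158)))
for z in(0,200):print(z,at_z(P["side"],[(330,213),(118,152),(311,140)],z), at_z(P["top"],[(240,138),(132,338),(110,200)],z))
print("vise",at_z(P["top"],[(287,212),(325,212)],80))
a=2*np.arctan2(*arm.get_obs()["ee_rot"][:2]);print("yaw y-axis",np.pi/2-a)
```

```text
beam far end (array([838.96, 497.62,  69.74]), np.float64(202.67466387094504)) beam near end (array([ 71.14, 407.46,  12.69]), np.float64(14.115852009767405))
cab (array([871.11,  79.09, 202.08]), np.float64(15.912569186941877)) (array([867.41, 325.31, 195.36]), np.float64(0.32310369676710315)) (array([734.43,  74.67, 176.14]), np.float64(7.403141211298394))
0 [[753.16  91.39   0.  ]
 [ 67.68 431.28   0.  ]
 [748.89 527.54   0.  ]] [[717.21  72.9    0.  ]
 [ 60.78 408.48   0.  ]
 [504.93 493.55   0.  ]]
200 [[ 692.49 -165.46  200.  ]
 [ 241.69   58.06  200.  ]
 [ 689.68  121.37  200.  ]] [[686.04  67.82 200.  ]
 [115.92 359.28 200.  ]
 [501.66 433.16 200.  ]]
vise [[ 476.82  -79.53   80.  ]
 [ 479.03 -197.56   80.  ]]
yaw y-axis 1.2089957998833334
```

```bash
python3 -m creep '[{"delta_pos":[0.1,-0.05,0],"yaw":0.6,"claw":1},{"delta_pos":[0.2,-0.12,0],"yaw":1.0,"claw":1},{"delta_pos":[0.2854,-0.1666,-0.05],"yaw":1.567,"claw":1},{"delta_pos":[0.2854,-0.1666,-0.11],"yaw":1.567,"claw":1},{"delta_pos":[0.2854,-0.1666,-0.11],"yaw":1.567,"claw":1},{"delta_pos":[0.2854,-0.1666,-0.11],"yaw":1.567,"claw":1},{"delta_pos":[0.2854,-0.1666,-0.11],"yaw":1.567,"claw":1},{"delta_pos":[0.2854,-0.1666,-0.11],"yaw":1.567,"claw":1},{"delta_pos":[0.2854,-0.1666,-0.11],"yaw":1.567,"claw":1},{"delta_pos":[0.2854,-0.1666,-0.11],"yaw":1.567,"claw":1},{"delta_pos":[0.2854,-0.1666,-0.11],"yaw":1.567,"claw":1}]' 40
python3 - <<'E'
from fit import *
P={n:eyes.capture(n) for n in("top","side")}
pickle.dump(P,open("P1.pkl","wb"))
a=P["top"]["img"][150:270,90:250,::-1];b=P["side"]["img"][100:220,170:330,::-1]
cv2.imwrite("pics/d1.png",np.hstack([cv2.resize(x,(400,300),interpolation=cv2.INTER_CUBIC) for x in(a,b)]))
E
```

```text
time_s: 3.18
tcp_pos: [489.0, 371.2, 121.4]
ee_rot: [-0.566, 0.824, 0.0, 0.0]
force: [0.6, -0.4, 0.2]
width: 85.6
gripper_force: 0.0
```

View pics/d1.png

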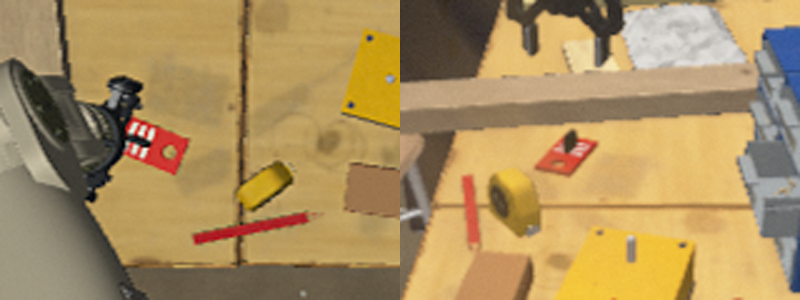

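```bash
python3 -m creep '[{"delta_pos":[0,0,-0.05],"yaw":0,"claw":1},{"delta_pos":[0,0,-0.09],"yaw":0,"claw":1},{"delta_pos":[0,0,-0.112],"yaw":0,"claw":1},{"delta_pos":[0,0,-0.112],"yaw":0,"claw":1},{"delta_pos":[0,0,-0.112],"yaw":0,"claw":0},{"delta_pos":[0,0,-0.112],"yaw":0,"claw":0},{"delta_pos":[0,0,-0.112],"yaw":0,"claw":0},{"delta_pos":[0,0,-0.112],"yaw":0,"claw":0},{"delta_pos":[0,0,-0.112],"yaw":0,"claw":0},{"delta_pos":[0,0,-0.112],"yaw":0,"claw":0},{"delta_pos":[0,0,-0.112],"yaw":0,"claw":0},{"delta_pos":[0,0,-0.112],"yaw":0,"claw":0}]' 40
```

```text
time_s: 4.78
tcp_pos: [489.4, 371.5, 10.0]
ee_rot: [-0.567, 0.824, -0.0, 0.001]
force: [-0.3, 0.1, 5.5]
width: 9.0
gripper_force: 39.9
```

```bash
python3 -m creep '[{"delta_pos":[0,0,0.06],"yaw":0,"claw":0},{"delta_pos":[0,0,0.12],"yaw":0,"claw":0},{"delta_pos":[0.02,-0.05,0.12],"yaw":0,"claw":0},{"delta_pos":[0.04,-0.1,0.12],"yaw":0,"claw":0},{"delta_pos":[0.06,-0.15,0.12],"yaw":0,"claw":0},{"delta_pos":[0.07,-0.2,0.12],"yaw":0,"claw":0},{"delta_pos":[0.08,-0.24,0.12],"yaw":0,"claw":0},{"delta_pos":[0.09,-0.27,0.12],"yaw":0,"claw":0},{"delta_pos":[0.096,-0.286,0.12],"yaw":0,"claw":0},{"delta_pos":[0.096,-0.286,0.12],"yaw":0,"claw":0},{"delta_pos":[0.096,-0.286,0.12],"yaw":0,"claw":0}]'
python3 - <<'E'
from fit import *
P={n:eyes.capture(n) for n in("top","side")}
pickle.dump(P,open("P2.pkl","wb"))
a=P["top"]["img"][145:220,205:305,::-1];b=P["side"]["img"][160:235,210:310,::-1]
cv2.imwrite("pics/d2.png",np.hstack([cv2.resize(x,(400,300),interpolation=cv2.INTER_CUBIC) for x in(a,b)]))
print(arm.get_obs()["tcp_pos"])
E
```

```text
time_s: 6.15
tcp_pos: [584.4, 86.2, 129.1]
ee_rot: [-0.567, 0.824, 0.0, -0.0]
force: [0.1, -0.4, 0.2]
width: 9.0
gripper_force: 39.2
[584.47  86.47 129.25]
```

View pics/d2.png

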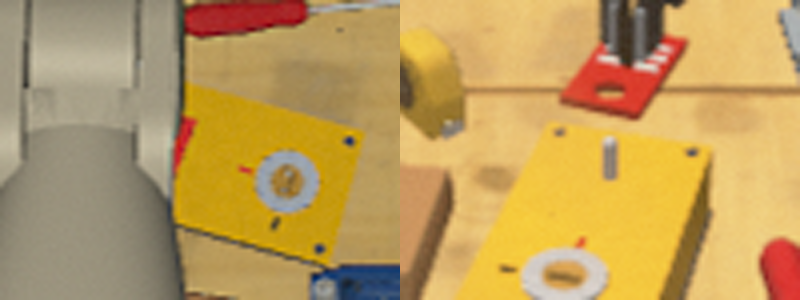

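Run:
```python
from fit import *
P=pickle.load(open("P2.pkl","rb"))
s=lambda X,Y:px(X-400,Y,4,210,160); t=lambda X,Y:px(X,Y,4,205,145); T,S="top","side"
Z=125.2
obs=[(S,(-45,25,Z),s(561,99)),(S,(-45,-25,Z),s(638,114)),(S,(45,-25,Z),s(688,39)),(S,(-27,0,Z-1.5),s(610,91))]
fit("tag",obs,[580,75,1.2],P)
i=lambda X,Y:s(X,Y)
fit("iso",[(S,(-55,100,60),s(551,122)),(S,(55,100,60),s(713,151)),(S,(0,50,91),s(609,138)),(S,(0,50,60),s(610,177)),(S,(0,-50,64),s(564,274)),
 (T,(0,-50,64),t(287,181)),(T,(55,-100,60),t(363,129))],[560,0,-.25],P)
m=models.masks_of(P["side"],"tag") if 0 else None
from h import at_z
print("hole",at_z(P[S],[s(610,91)],Z-1.5),"post top",at_z(P[S],[s(609,139)],90),"foot",at_z(P[S],[s(610,177)],60))
```

```text
tag both [581.34  74.09] th 1.215 rms px 0.25
[[-0.3, -0.4], [0.4, 0.0], [-0.0, 0.1], [0.0, 0.3]]
tag top [580.  75.] th 1.200 rms px nan
tag side [581.34  74.09] th 1.215 rms px 0.25
iso both [559.25   1.18] th -0.259 rms px 0.52
[[-0.4, -0.3], [0.1, -1.2], [0.3, -0.4], [0.1, 0.1], [-0.1, -0.1], [0.3, -0.3], [1.2, 0.4]]
iso top [555.86   3.08] th -0.214 rms px 0.14
iso side [558.96  -0.13] th -0.265 rms px 0.36
hole [[571.9   49.99 123.7 ]] post top [[571.32  48.28  90.  ]] foot [[571.93  49.96  60.  ]]
  return _methods._mean(a, axis=axis, dtype=dtype,
  ret = ret.dtype.type(ret / rcount)
```

```bash
python3 -m creep '[{"delta_pos":[0,-0.001,-0.015],"yaw":0,"claw":0},{"delta_pos":[0,-0.001,-0.025],"yaw":0,"claw":0},{"delta_pos":[0,-0.001,-0.032],"yaw":0,"claw":0},{"delta_pos":[0,-0.001,-0.037],"yaw":0,"claw":0},{"delta_pos":[0,-0.001,-0.04],"yaw":0,"claw":0},{"delta_pos":[0,-0.001,-0.04],"yaw":0,"claw":0}]'
python3 - <<'E'
from fit import *
P={n:eyes.capture(n) for n in("top","side")}
pickle.dump(P,open("P3.pkl","wb"))
o=arm.get_obs();print(o["tcp_pos"],o["force"],o["ft_torque"])
b=P["side"]["img"][160:235,210:310,::-1]
cv2.imwrite("pics/d3.png",cv2.resize(b,(800,600),interpolation=cv2.INTER_CUBIC))
E
```

```text
time_s: 7.0
tcp_pos: [585.0, 84.2, 89.2]
ee_rot: [-0.567, 0.824, 0.0, -0.0]
force: [-1.5, -0.7, -1.0]
width: 9.4
gripper_force: 39.2
[585.19  84.18  89.62] [-0.36  0.56 -0.5 ] [-0.   -0.01 -0.01]
```

View pics/d3.png

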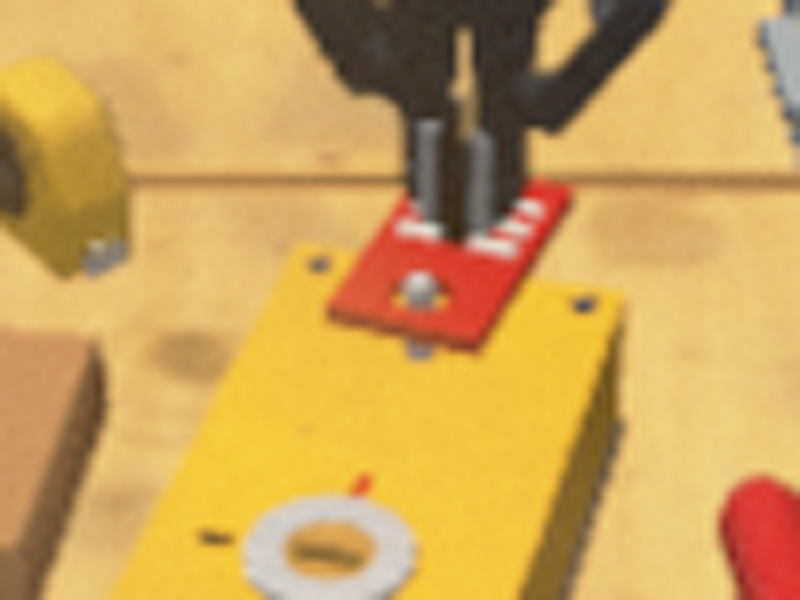

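```bash
python3 -m creep '[{"delta_pos":[0,0,-0.008],"yaw":0,"claw":0},{"delta_pos":[0,0,-0.014],"yaw":0,"claw":0},{"delta_pos":[0,0,-0.018],"yaw":0,"claw":0},{"delta_pos":[0,0,-0.018],"yaw":0,"claw":0},{"delta_pos":[0,0,-0.018],"yaw":0,"claw":0.5},{"delta_pos":[0,0,-0.018],"yaw":0,"claw":0.5},{"delta_pos":[0,0,-0.018],"yaw":0,"claw":0.5},{"delta_pos":[0,0,-0.018],"yaw":0,"claw":0.5},{"delta_pos":[0,0,0.03],"yaw":0,"claw":0.5},{"delta_pos":[0,0,0.08],"yaw":0,"claw":0.5},{"delta_pos":[0,0,0.11],"yaw":0,"claw":0.5},{"delta_pos":[0,0,0.11],"yaw":0,"claw":0.5}]'
python3 - <<'E'
from fit import *
P={n:eyes.capture(n) for n in("top","side")}
pickle.dump(P,open("P4.pkl","wb"))
o=arm.get_obs();print(o["tcp_pos"],o["force"],o["joint_pos"])
b=P["side"]["img"][160:235,210:310,::-1]
cv2.imwrite("pics/d4.png",cv2.resize(b,(400,300),interpolation=cv2.INTER_CUBIC))
E
```

```text
time_s: 8.6
tcp_pos: [586.8, 84.3, 202.6]
ee_rot: [-0.567, 0.824, -0.002, 0.003]
force: [-0.0, 0.4, -0.5]
width: 42.6
gripper_force: 0.0
[584.88  84.21 199.08] [ 0.04 -0.31 -0.55] [ 0.01  0.35  0.03  1.24  0.   -1.2 ]
```

View pics/d4.png

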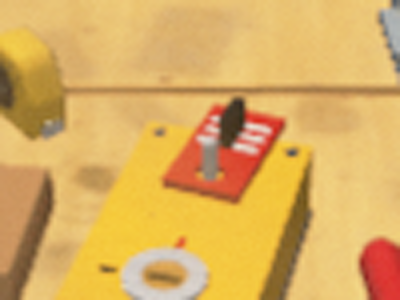

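```bash
python3 -m creep '[{"delta_pos":[-0.01,-0.05,0],"yaw":-0.18,"claw":0.5},{"delta_pos":[-0.02,-0.1,0],"yaw":-0.36,"claw":0.5},{"delta_pos":[-0.03,-0.15,0],"yaw":-0.54,"claw":0.5},{"delta_pos":[-0.035,-0.2,0],"yaw":-0.72,"claw":0.5},{"delta_pos":[-0.04,-0.25,0],"yaw":-0.9,"claw":0.5},{"delta_pos":[-0.045,-0.3,0],"yaw":-1.08,"claw":0.5},{"delta_pos":[-0.0526,-0.3357,-0.02],"yaw":-1.26,"claw":0.5},{"delta_pos":[-0.0526,-0.3357,-0.05],"yaw":-1.44,"claw":0.5},{"delta_pos":[-0.0526,-0.3357,-0.05],"yaw":-1.526,"claw":0.5},{"delta_pos":[-0.0526,-0.3357,-0.05],"yaw":-1.526,"claw":0.5},{"delta_pos":[-0.0526,-0.3357,-0.05],"yaw":-1.526,"claw":0.5}]' 30
python3 - <<'E'
from fit import *
P={n:eyes.capture(n) for n in("top","side")}
pickle.dump(P,open("P5.pkl","wb"))
o=arm.get_obs();print(o["tcp_pos"],o["ee_rot"],o["joint_pos"])
E
```

```text
time_s: 10.07
tcp_pos: [532.2, -251.3, 148.8]
ee_rot: [0.159, 0.987, 0.0, -0.0]
force: [-0.3, 0.2, -0.2]
width: 42.7
gripper_force: 0.0
[ 532.5  -251.33  149.38] [0.16 0.99 0.   0.  ] [-0.58  0.37 -0.07  1.13  0.   -0.26]
```

```bash
python3 -m creep '[{"delta_pos":[0,0,-0.05],"yaw":0,"claw":0.5},{"delta_pos":[0,0,-0.08],"yaw":0,"claw":0.5},{"delta_pos":[0,0,-0.0953],"yaw":0,"claw":0.5},{"delta_pos":[0,0,-0.0953],"yaw":0,"claw":0.5},{"delta_pos":[0,0,-0.0953],"yaw":0,"claw":0},{"delta_pos":[0,0,-0.0953],"yaw":0,"claw":0},{"delta_pos":[0,0,-0.0953],"yaw":0,"claw":0},{"delta_pos":[0,0,-0.0953],"yaw":0,"claw":0},{"delta_pos":[0,0,-0.0953],"yaw":0,"claw":0},{"delta_pos":[0,0,-0.0953],"yaw":0,"claw":0}]' 30
python3 - <<'E'
from fit import *
o=arm.get_obs();print(o["tcp_pos"],o["force"],o["ft_torque"],o["width"])
E
```

```text
time_s: 11.42
tcp_pos: [533.4, -252.2, 55.6]
ee_rot: [0.16, 0.987, -0.001, 0.001]
force: [0.1, -0.1, 6.4]
width: 8.4
gripper_force: 33.8
[ 533.36 -252.21   55.56] [ 0.06 -0.08  6.39] [ 0.    0.04 -0.04] 8.351680029502669
```

```bash
python3 -m creep '[{"delta_pos":[0,0,0.02],"yaw":0,"claw":0},{"delta_pos":[0,0,0.05],"yaw":0,"claw":0},{"delta_pos":[0,0,0.075],"yaw":0,"claw":0},{"delta_pos":[0.003,0.04,0.075],"yaw":0.02,"claw":0},{"delta_pos":[0.006,0.09,0.075],"yaw":0.04,"claw":0},{"delta_pos":[0.01,0.14,0.075],"yaw":0.06,"claw":0},{"delta_pos":[0.013,0.18,0.075],"yaw":0.071,"claw":0},{"delta_pos":[0.014,0.2035,0.075],"yaw":0.071,"claw":0},{"delta_pos":[0.014,0.2035,0.075],"yaw":0.071,"claw":0},{"delta_pos":[0.014,0.2035,0.075],"yaw":0.071,"claw":0},{"delta_pos":[0.014,0.2035,0.075],"yaw":0.071,"claw":0}]' 80
python3 - <<'E'
from fit import *
P={n:eyes.capture(n) for n in("top","side")}
pickle.dump(P,open("P6.pkl","wb"))
o=arm.get_obs();print(o["tcp_pos"],o["force"],o["ft_torque"],o["width"])
a=P["top"]["img"][160:220,240:320,::-1];b=P["side"]["img"][190:250,215:295,::-1]
cv2.imwrite("pics/d6.png",np.hstack([cv2.resize(x,(400,300),interpolation=cv2.INTER_CUBIC) for x in(a,b)]))
E
```

```text
time_s: 12.8
tcp_pos: [546.4, -49.0, 129.0]
ee_rot: [0.125, 0.992, -0.0, 0.0]
force: [0.1, 0.1, -0.6]
width: 8.0
gripper_force: 78.3
[546.36 -48.93 128.97] [ 0.41 -0.22 -1.77] [-0.01  0.05  0.01] 8.066449565795983
```

View pics/d6.png

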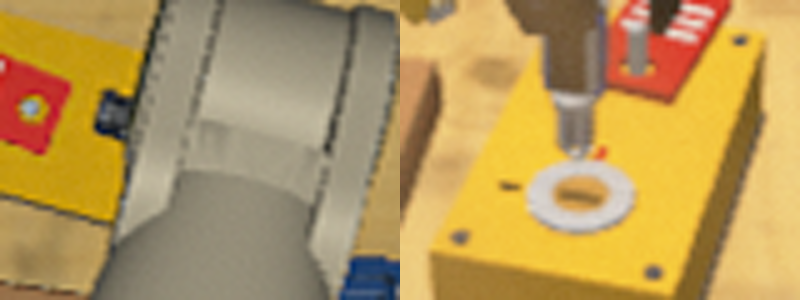

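Run:
```python
from fit import *
P=pickle.load(open("P6.pkl","rb"))["side"]
s=lambda X,Y:px(X-400,Y,5,215,190)
for z in(85.5,86.5,87.5): print("tip",z,at_z(P,[s(577,157)],z))
print("collar",at_z(P,[s(580,196)],64),"slot",at_z(P,[s(580,194)],63))
print("predicted px key tip at tcp", proj(P,[[546.4,-49,86.5],[546.4,-49,118.5],[546.4,-49,123.5]]), "clicked tip",s(577,157),"shoulder c", s(575,98))
# collar ellipse by segmentation: grey pixels
im=P["img"][190:250,215:295].astype(int); sat=im.max(2)-im.min(2); m=((sat<40)&(im.min(2)>120)).astype(np.uint8)
n,l,st,c=cv2.connectedComponentsWithStats(m)
for k in range(1,n):
    if st[k,4]>60: print(st[k],c[k])
k=1+np.argmax(st[1:,4]); cnt,_=cv2.findContours((l==k).astype(np.uint8),0,cv2.CHAIN_APPROX_NONE)
e=cv2.fitEllipse(max(cnt,key=len)); print(e, at_z(P,[(e[0][0]+215,e[0][1]+190)],64))
# dense text of the tip region
g=im.sum(2)//3; print(g[18:34,28:44])
```

```text
tip 85.5 [[545.61 -48.61  85.5 ]]
tip 86.5 [[545.67 -49.83  86.5 ]]
tip 87.5 [[545.73 -51.06  87.5 ]]
collar [[546.6  -49.97  64.  ]] slot [[546.49 -47.41  63.  ]]
predicted px key tip at tcp [[250.34 220.76]
 [250.07 209.28]
 [250.02 207.44]] clicked tip (250.0, 221.0) shoulder c (249.6, 209.2)
[ 26  29  20  18 154] [35.49 38.74]
((35.58460998535156, 38.32215118408203), (15.052400588989258, 18.82417106628418), 85.30438232421875) [[546.51 -48.32  64.  ]]
[[167 149 149 146 127 122 107 103 103 115 118 108 121 142 145 136]
 [170 160 174 187 187 185 175 166 161 151 145 126 145 163 167 163]
 [168 163 167 160 186 197 196 187 175 156 134 146 164 168 167 169]
 [168 165 156 134 142 152 151 148 142 132 137 159 169 169 168 170]
 [170 169 162 144 125 118 119 125 127 124 129 154 169 171 169 171]
 [170 169 166 151 128 119 115 124 122 117 129 158 169 168 170 171]
 [168 168 166 148 126 112 109 124 123 111 122 155 169 167 169 168]
 [173 170 166 150 126 108 108 122 123 114 124 157 168 169 168 169]
 [173 171 166 150 125 108 104 124 120 106 117 156 169 167 168 169]
 [171 171 165 147 126 104 106 123 123 113 131 160 169 166 168 171]
 [171 170 162 141 128 109 109 122 120 110 130 165 171 172 170 169]
 [170 169 167 149 129 123 133 148 135 143 174 158 141 157 169 172]
 [168 170 170 164 157 149 178 182 145 151 167 146 122 150 170 171]
 [171 172 170 170 169 167 169 161 155 163 154 136 136 161 172 173]
 [170 170 178 185 195 197 190 188 192 198 194 192 189 183 173 171]
 [178 193 205 204 206 205 205 204 206 206 204 207 206 201 193 186]]
```

```bash
python3 -m creep '[{"delta_pos":[0.0009,0.0011,-0.008],"yaw":0,"claw":0},{"delta_pos":[0.0009,0.0011,-0.016],"yaw":0,"claw":0},{"delta_pos":[0.0009,0.0011,-0.02],"yaw":0,"claw":0},{"delta_pos":[0.0009,0.0011,-0.023],"yaw":0,"claw":0},{"delta_pos":[0.0009,0.0011,-0.025],"yaw":0,"claw":0},{"delta_pos":[0.0009,0.0011,-0.027],"yaw":0,"claw":0},{"delta_pos":[0.0009,0.0011,-0.029],"yaw":0,"claw":0},{"delta_pos":[0.0009,0.0011,-0.029],"yaw":0,"claw":0}]'
python3 -c "
from h import *
o=arm.get_obs();print(o['tcp_pos'],o['force'],o['ft_torque'],o['ee_rot'])"
```

```text
time_s: 13.9
tcp_pos: [547.2, -46.9, 99.9]
ee_rot: [0.125, 0.992, 0.0, -0.0]
force: [-0.3, 0.1, -0.7]
width: 7.7
gripper_force: 78.3
[547.18588784 -46.85478532  99.934245  ] [-0.31649004  0.14221204 -0.65291794] [-0.00703011 -0.02541067 -0.00831687] [ 1.24557584e-01  9.92212378e-01  5.79313415e-05 -4.68391046e-05]
```

```bash
python3 -m creep '[{"delta_pos":[0,0,-0.003],"yaw":0,"claw":0},{"delta_pos":[0,0,-0.006],"yaw":0.06,"claw":0},{"delta_pos":[0,0,-0.008],"yaw":-0.06,"claw":0},{"delta_pos":[0,0,-0.01],"yaw":0.06,"claw":0},{"delta_pos":[0,0,-0.012],"yaw":-0.06,"claw":0},{"delta_pos":[0,0,-0.014],"yaw":0.06,"claw":0},{"delta_pos":[0,0,-0.014],"yaw":0,"claw":0}]' 110
python3 -c "
from h import *
o=arm.get_obs();print(o['tcp_pos'],o['force'],o['ft_torque'])"
```

```text
time_s: 14.78
tcp_pos: [546.8, -47.2, 86.5]
ee_rot: [0.125, 0.992, -0.001, -0.0]
force: [-1.9, -1.1, 3.0]
width: 7.7
gripper_force: 108.5
[546.77381828 -47.24011818  86.45320868] [-1.91924618 -1.12888311  3.01230886] [-0.36193507  0.6519164  -0.04269408]
```

```bash
python3 -m creep '[{"delta_pos":[0,0,-0.002],"yaw":0.06,"claw":0},{"delta_pos":[0,0,-0.004],"yaw":-0.06,"claw":0},{"delta_pos":[0,0,-0.006],"yaw":0.06,"claw":0},{"delta_pos":[0,0,-0.008],"yaw":-0.06,"claw":0},{"delta_pos":[0,0,-0.01],"yaw":0.06,"claw":0},{"delta_pos":[0,0,-0.012],"yaw":-0.06,"claw":0},{"delta_pos":[0,0,-0.014],"yaw":0,"claw":0},{"delta_pos":[0,0,-0.014],"yaw":0,"claw":0}]' 110
python3 -c "
from h import *
o=arm.get_obs();print(o['tcp_pos'],o['force'],o['ft_torque'])"
```

```text
time_s: 15.78
tcp_pos: [549.0, -47.9, 75.0]
ee_rot: [0.125, 0.992, -0.001, 0.002]
force: [-3.5, -1.8, 15.3]
width: 8.1
gripper_force: 110.7
[549.01745155 -47.91931286  74.99544701] [-3.53312118 -1.80589064 15.32749057] [-0.27081654  0.6850781  -0.32610464]
```

```bash
python3 -m creep '[{"delta_pos":[0,0,-0.001],"yaw":0.06,"claw":0},{"delta_pos":[0,0,-0.001],"yaw":-0.06,"claw":0},{"delta_pos":[0,0,-0.002],"yaw":0.06,"claw":0},{"delta_pos":[0,0,-0.002],"yaw":-0.06,"claw":0},{"delta_pos":[0,0,-0.002],"yaw":0,"claw":0}]' 110
python3 - <<'E'
from fit import *
o=arm.get_obs();print(o['tcp_pos'],o['force'],o['ft_torque'])
P={n:eyes.capture(n) for n in("top","side")}
pickle.dump(P,open("P7.pkl","wb"))
b=P["side"]["img"][190:250,215:295,::-1]
cv2.imwrite("pics/d7.png",cv2.resize(b,(800,600),interpolation=cv2.INTER_CUBIC))
im=P["side"]["img"][205:240,235:265].astype(int)
E
```

```text
time_s: 16.4
tcp_pos: [549.1, -48.0, 74.8]
ee_rot: [0.125, 0.992, -0.001, 0.003]
force: [-7.7, -0.7, 28.6]
width: 7.5
gripper_force: 112.9
[549.11 -48.01  74.82] [-7.72 -0.67 28.56] [-0.1   1.73 -0.54]
```

View pics/d7.png

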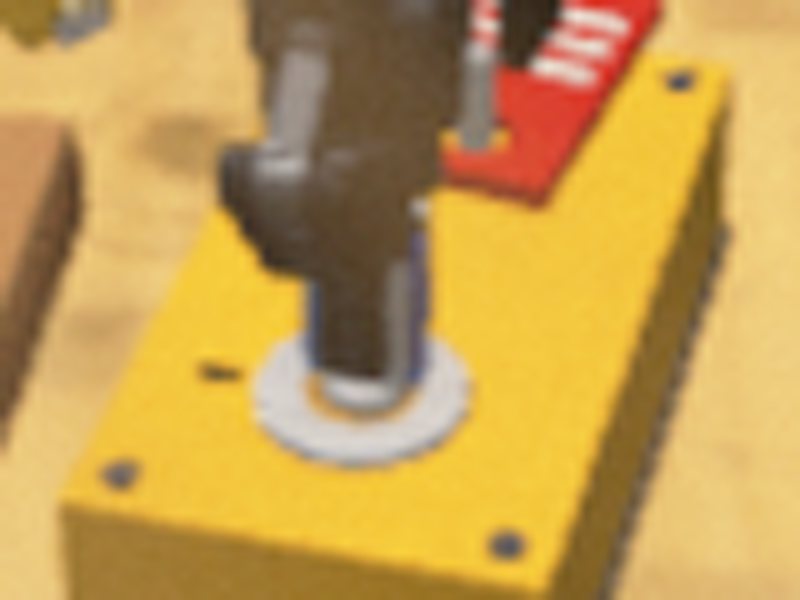

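```bash
python3 -m creep '[{"delta_pos":[-0.0005,0,0.0025],"yaw":0,"claw":0},{"delta_pos":[-0.0005,0,0.0025],"yaw":-0.15,"claw":0},{"delta_pos":[-0.0005,0,0.0025],"yaw":-0.3,"claw":0},{"delta_pos":[-0.0008,-0.0002,0.0025],"yaw":-0.45,"claw":0},{"delta_pos":[-0.001,-0.0003,0.0025],"yaw":-0.6,"claw":0},{"delta_pos":[-0.001,-0.0003,0.0025],"yaw":-0.75,"claw":0},{"delta_pos":[-0.001,-0.0003,0.0025],"yaw":-0.85,"claw":0},{"delta_pos":[-0.001,-0.0003,0.0025],"yaw":-0.85,"claw":0}]' 120
python3 -c "
from h import *
o=arm.get_obs();print(o['tcp_pos'],o['force'],o['ft_torque'],o['joint_pos'])"
```

```text
time_s: 17.5
tcp_pos: [547.6, -48.8, 74.9]
ee_rot: [0.523, 0.852, -0.001, 0.002]
force: [-3.2, -2.9, 13.3]
width: 7.7
gripper_force: 119.4
[547.55273499 -48.75078635  74.92298963] [-3.20949342 -2.85343642 13.31896477] [-0.84382807  0.71092578  0.14510227] [-0.23332427  0.3590523  -0.28943522  0.91812989 -0.00275979  0.86773376]
```

Turning well with moderate loads; finish the quarter turn with the play and a margin.

```bash
python3 -m creep '[{"delta_pos":[-0.0003,-0.0002,0],"yaw":-0.15,"claw":0},{"delta_pos":[-0.0005,-0.0003,0],"yaw":-0.3,"claw":0},{"delta_pos":[-0.0007,-0.0005,0],"yaw":-0.45,"claw":0},{"delta_pos":[-0.0008,-0.0006,0],"yaw":-0.6,"claw":0},{"delta_pos":[-0.0008,-0.0006,0],"yaw":-0.75,"claw":0},{"delta_pos":[-0.0008,-0.0006,0],"yaw":-0.9,"claw":0},{"delta_pos":[-0.0008,-0.0006,0],"yaw":-0.98,"claw":0},{"delta_pos":[-0.0008,-0.0006,0],"yaw":-0.98,"claw":0}]' 120
python3 - <<'E'
from fit import *
o=arm.get_obs();print(o['tcp_pos'],o['force'],o['ft_torque'],o['joint_pos'],o["width"])
print("y-axis",np.pi/2-2*np.arctan2(*o["ee_rot"][:2]))
P={n:eyes.capture(n) for n in("top","side")}
pickle.dump(P,open("P8.pkl","wb"))
b=P["side"]["img"][190:250,215:295,::-1]
cv2.imwrite("pics/d8.png",cv2.resize(b,(800,600),interpolation=cv2.INTER_CUBIC))
E
```

```text
time_s: 18.5
tcp_pos: [545.2, -48.5, 74.9]
ee_rot: [0.863, 0.506, -0.0, 0.001]
force: [-6.6, -2.1, 16.7]
width: 7.5
gripper_force: 120.0
[545.17 -48.46  74.87] [-6.56 -2.06 16.67] [-0.33  1.65  0.07] [-0.23  0.36 -0.29  0.92 -0.    1.85] 7.494174662928342
y-axis -0.5096138773127192
```

```bash
R='from h import *
o=arm.get_obs();print(o["tcp_pos"].round(1),o["force"].round(1),o["ft_torque"].round(3),o["joint_pos"][5].round(4),np.pi/2-2*np.arctan2(*o["ee_rot"][:2]))'
python3 -m creep '[{"delta_pos":[0,0,0],"yaw":-0.05,"claw":0},{"delta_pos":[0,0,0],"yaw":-0.05,"claw":0},{"delta_pos":[0,0,0],"yaw":-0.05,"claw":0}]' 120 >/dev/null; python3 -c "$R"
python3 -m creep '[{"delta_pos":[0.0005,0,0],"yaw":-0.06,"claw":0},{"delta_pos":[0.001,0,0],"yaw":-0.06,"claw":0},{"delta_pos":[0.001,0,0],"yaw":-0.06,"claw":0}]' 120 >/dev/null; python3 -c "$R"
```

```text
[545.1 -48.4  74.8] [-7.5 -1.  16.9] [-0.389  1.615  0.459] 1.8947 -0.5581152426177209
[545.2 -48.4  74.8] [-8.7 -1.6 18.7] [-0.454  2.176  1.089] 1.9539 -0.6168125905903592
```

```bash
python3 -m creep '[{"delta_pos":[-0.001,0,0],"yaw":0.04,"claw":0},{"delta_pos":[-0.001,0,0],"yaw":0.04,"claw":0},{"delta_pos":[-0.001,0,0],"yaw":0.04,"claw":0},{"delta_pos":[-0.001,0,0],"yaw":0.04,"claw":0},{"delta_pos":[-0.001,0,0],"yaw":0.04,"claw":0}]' 120
python3 - <<'E'
from fit import *
o=arm.get_obs();print(o["tcp_pos"].round(1),o["force"].round(1),o["ft_torque"].round(3),o["gripper_force"])
a=pickle.load(open("P4.pkl","rb"))["side"]["img"].astype(int); p=eyes.capture("side"); b=p["img"].astype(int)
red=lambda i:(i[...,0]>150)&(i[...,1]<80)
for i in(a,b):
    m=np.zeros((384,512),bool); m[175:213,247:290]=red(i)[175:213,247:290]; ys,xs=np.nonzero(m); print("tag red px",m.sum(),xs.max(),ys.max(),xs[ys==ys.max()].mean())
for t in("tape_measure","screwdriver"): print(t,[(np.round(x["centre"]),round(x["conf"],2)) for x in models.boxes_of(p,t)[:1]])
E
```

```text
time_s: 19.98
tcp_pos: [545.1, -48.4, 74.8]
ee_rot: [0.879, 0.476, -0.0, 0.001]
force: [-7.1, -0.7, 18.0]
width: 7.5
gripper_force: 120.2
[545.1 -48.4  74.8] [-7.1 -0.7 18. ] [-0.34  1.64  0.7 ] 120.21681547164917
tag red px 94 280 207 270.0
tag red px 29 280 207 261.0
tape_measure [(array([439., 188.,  40.]), 0.86)]
screwdriver [(array([685., -37.,  26.]), 0.6)]
```

```bash
python3 -c "
from h import *
print(arm.job_done())"
```

```text
the job is handed in; nothing more can be done
None
```

I handed the job in at about 20 s: the tag hangs flat over the post, released. The key is fully in the lock and held turned, with rising torque on further turning showing the plug at its stop; `job_done` returned no verdict.

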